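# Centre the winner's cup on its plinth

## Robot

A 6-joint arm with a two-finger parallel gripper is mounted at the origin on the work surface. World frame = base frame: x ahead of the robot, y to its left, z up, the work surface at z = 0. Lengths are in m, angles in rad, forces in N, time in s.
With the tool pointing down it reaches from about 0.325 to 0.85 m from the base axis. Payload 15.5 kg.
Tool frame: the origin (TCP) lies at the very end of the fingers, on their centre line; the grasp point (between the pads) lies 19 mm behind it; z points along the fingers, y is the line along which they close (so a half turn about z gives the same grasp; the last joint's range is limited). The gripper opens to 91 mm and grips with 3 to 60 N. Pads are 32 mm wide; open, the fingers measure 118 mm over their backs; the gripper's body (76 mm by 178 mm) begins 60 mm behind the grasp point.
Start: joints at [1.071, 0.494, 1.345, -0, 1.302, -0.096], TCP at [0.246, 0.574, 0.214] pointing down, gripper open.
Joint ranges: [-2.91, 2.91], [-0.82, 2.16], [0.22, 2.67], [-1.22, 4.37], [0.12, 2.79], [-3.08, 3.08]. Speed limits (rad/s): [1.89, 1.89, 2.57, 3.01, 3.01, 3.01].

## Interface

Orientations are given as a unit quaternion [w, x, y, z].
In Python, from plant import arm gives the robot as it stands.
- The arm moves only by the tool send_rows, never from a script. Its argument "plan" is a list of rows, each a list of 4 numbers: the shift along the tool's x, y, z as a fraction of full scale, then the turn about the tool's z as a fraction of full scale. A call has 1 to 10 rows; each row is the pose to reach, as a shift and turn from the pose commanded when the call began, along the tool's axes at that moment; what a row does not reach only later rows make up. Full scale, the value 1, is 250 mm for a shift and 90 degrees for a turn. A row lasts 1/8 s, in which the tool goes at most 62.5 mm and 10.7 degrees, less where a joint would pass 70% of its speed; a pose out of reach is approached as far as the arm can. A call with a number of a shift or a turn outside -1 to 1 is refused whole. A call with a gripper value outside its range is refused whole. "fingers" is the opening, from -1 (shut) to 1 (fully open), set as the call begins (left out, the last holds). The fingers move at their own pace and stop on an object; the grip force is fixed at half the most. Time passes only in rows, so rows that repeat a pose let the fingers close. It gives the time, the measured TCP pose, the force, the opening and the grip force at its end, in the units of the state.
- arm.get_state(): the state, without advancing time (a new reading comes with each control period).
- arm.read_camera(name): name is "scene" or "top"; returns the picture (420x560x3 uint8, blue, green, red); there is no depth.
- arm.camera_model(name): a dict with "camera_matrix" (3x3 intrinsics, pixels), "world_to_cam" (4x4, takes a point from world to camera coordinates). Camera axes: x right, y down, z forward; pixel columns grow to the right and rows downward; lengths in m; the calibration is good to about 2 mm. A picture is of the moment at which its call begins. camera_model takes no time and is no camera call.
- arm.close_job(): hands the job in; it is judged then, once.
The state is a dict: "clock": time; "qpos": joint angles; "qvel": joint speeds; "effort": joint torques, N m; "ee_pos": TCP position; "ee_rot": TCP orientation; "ft_force": force on the tool from outside, world axes, zero at the start; "torque": the same for the moment, N m; "grip_width": finger opening in m; "finger_force": force on a finger pad.
Only numpy, scipy, OpenCV 4.12 (cv2) and the standard library are available. Lean on these libraries where they do the work, as an engineer would, in place of code of your own. Each camera call takes 0.05 s, during which the arm holds its last target. There are 200 camera calls.

## Task

The little golden winner's cup has been set down off-centre on its wooden plinth and rocks easily. With the fingertips, nudge its black foot with light taps until the cup stands upright in the middle of the plinth, then take the hand away. Do not grip, lift or tip the cup, keep off its polished gold part, and leave the plinth and the other things on the table where they are.

Things in the scene. Friction and masses are not known exactly. Their poses are not given: they have to be found in the camera images.
- plinth: Square solid hardwood display plinth, loose on the table, 0.4 kg, 40 mm high: top 100 x 100 mm, darker bottom moulding 108 x 108 x 10 mm, a small blank brass plate on one side. Origin: centre of its underside, z up, x and y parallel to its sides.
- plinth_top (a point): Centre of the plinth's flat top face (40 mm above the plinth's origin): the middle over which the cup must stand.
- cup: Small trophy cup, loose, about 0.2 kg, 78 mm high in all, standing on the plinth 12 to 22 mm off its middle. Below is its round black foot, 62 mm in diameter; the foot's rim is a vertical band from 4.5 to 13.5 mm above the standing face. Origin: centre of the underside, z up along its axis.
- cup_foot (a point): Point on the cup's axis at mid-height of the black foot's rim, 9 mm above the standing face; the rim is 31 mm from it all round. The foot stands only on a ring 28 mm in diameter under its middle, the rim hanging 3 mm clear: pushed slowly at the rim the cup slides and stops with the push (about 1 to 2 N), hit hard it rocks, pushed high it tips over.
- bowl: The polished gold upper part, fixed on the foot: stem from 19 mm, bowl from 42 to 78 mm above the foot's underside, 43 mm in diameter at the lip, with two thin handles reaching 27 mm from the axis (along the cup's y). So nothing overhangs the foot's rim. Not to be touched. Origin: as the cup's.
- silver_cup: Bystander: silver cup with a dark wooden foot 52 mm in diameter, 78 mm high, on the table 15 cm or more from the plinth's middle. Origin: centre of its underside.
- gherkin_jar: Bystander: closed green glass jar, 72 mm in diameter, 100 mm high, on the table. Origin: centre of its underside.
- paper_cup: Bystander: empty white paper cup, mouth 72 mm in diameter, 85 mm high, light (30 g), on the table. Origin: centre of its underside.
Mind the look-alikes: they are no part of the job. What is shaped like the cup but blue is not meant.

How it is judged:
By the outcome, as a careful person would: the job done as asked, in the order asked, and still so for the second after the job is handed in, with the robot touching nothing.
It also fails if it takes over 58 s, if anything falls off the work surface, if the arm or the gripper's body presses on something with over 40 N, if the wrist force passes 120 N, or if a joint passes its speed limit or range.

## Working session

There is one attempt and no reset: what is moved stays moved. The work goes in short steps, Python scripts to look and compute and a tool call to move; the robot and the scene stay as the last step left them, time stands still between calls to the robot, and variables do not carry over. Pictures are saved under pics/ and viewed, at most 10 in all, crops included, and the job is handed in when it is done.

Besides the shell and the picture viewer there is one more tool, called after "Call:" as name(argument=value, ...) on one line, values as JSON. send_rows: Moves the arm, as the interface text tells. Shift numbers are shares of 250 mm and turn numbers shares of 90 degrees, none past 1 either way. Its arguments: {"type":"object","properties":{"plan":{"type":"array","items":{"type":"array","items":{"type":"number","minimum":-1,"maximum":1}}},"fingers":{"type":"number"}},"required":["plan"]}

```bash
mkdir -p pics; python3 - <<'E'
from plant import arm
import cv2
for n in("scene","top"):
    cv2.imwrite(f"pics/{n}0.png",arm.read_camera(n)); m=arm.camera_model(n); print(n,m)
s=arm.get_state(); print(s)
E
```

```text
scene {'camera_matrix': array([[476.86592794,   0.        , 280.95271046],
       [  0.        , 476.86592794, 210.78321294],
       [  0.        ,   0.        ,   1.        ]]), 'world_to_cam': array([[ 0.49580145,  0.86836515,  0.0110858 , -0.27715102],
       [ 0.68804054, -0.38499047, -0.61512808, -0.35775989],
       [-0.52988786,  0.31260888, -0.78834926,  1.2930006 ],
       [ 0.        ,  0.        ,  0.        ,  1.        ]])}
top {'camera_matrix': array([[486.86830237,   0.        , 282.04680554],
       [  0.        , 486.86830237, 216.06978266],
       [  0.        ,   0.        ,   1.        ]]), 'world_to_cam': array([[ 0.01922857, -0.99957805,  0.02177104, -0.0077922 ],
       [-0.9944871 , -0.02136657, -0.10265905,  0.54859666],
       [ 0.10308091, -0.01967703, -0.99447833,  0.99406114],
       [ 0.        ,  0.        ,  0.        ,  1.        ]])}
{'clock': 0.1, 'qpos': array([ 1.07044679e+00,  4.94121559e-01,  1.34605480e+00, -1.29610634e-05,
        1.30249674e+00, -9.54959795e-02]), 'qvel': array([-0.00147298, -0.00210912, -0.00056701,  0.00164   ,  0.00112199,
        0.00032637]), 'effort': array([ 2.44758558e-03, -8.80261660e+01, -3.82541227e+01,  7.08022504e-02,
        4.83144983e-02, -2.69837562e-05]), 'ee_pos': array([0.24601525, 0.5741808 , 0.21340244]), 'ee_rot': array([-1.52602024e-04,  2.01045431e-01,  9.79581769e-01, -5.18259628e-04]), 'ft_force': array([ 0.3688865 ,  0.10114851, -0.53292085]), 'torque': array([ 0.0243408 , -0.05371431,  0.01442915]), 'finger_force': 0.0, 'grip_width': 0.09111626607388948}
```

View pics/scene0.png

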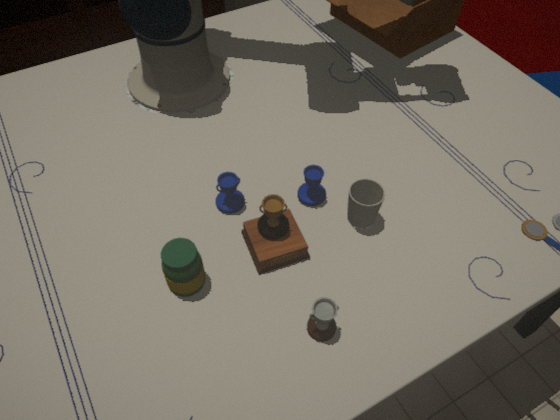

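View pics/top0.png

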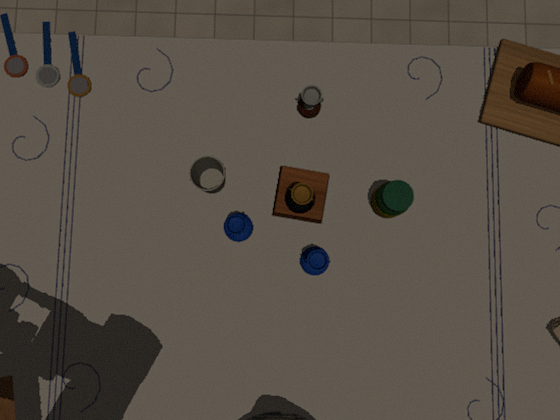

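Top view: gold cup on the plinth at (301,195). Look-alikes are the blue cups at (238,226) and (314,261) and the silver cup at (310,100). By the description I choose the gold one with the black foot on the wooden plinth.

```bash
cat > h.py <<'E'
from plant import arm
import cv2,numpy as np
from scipy.optimize import least_squares
M={n:arm.camera_model(n) for n in("scene","top")}
def proj(n,P):
    m=M[n]; P=np.atleast_2d(P); c=P@m["world_to_cam"][:3,:3].T+m["world_to_cam"][:3,3]
    p=c@m["camera_matrix"].T; return p[:,:2]/p[:,2:]
def back(n,uv,z):
    m=M[n]; R=m["world_to_cam"][:3,:3]; t=m["world_to_cam"][:3,3]; o=-R.T@t
    d=R.T@np.linalg.solve(m["camera_matrix"],[uv[0],uv[1],1]); return o+d*(z-o[2])/d[2]
W={"top":(262,155,80,80),"scene":(234,186,80,90)}
def crops(name,draw=None):
    out=[]
    for n,(x,y,w,h) in W.items():
        im=np.mean([arm.read_camera(n).astype(float) for _ in range(2)],0)
        np.save(f"pics/{name}_{n}.npy",im)
        im=np.clip(im*1.0,0,255); im=(255*(im/255)**.5).astype(np.uint8)
        c=cv2.resize(im[y:y+h,x:x+w],None,fx=5,fy=5,interpolation=cv2.INTER_CUBIC)
        if draw:
            for pts in draw:
                q=((proj(n,pts)-[x,y]+.5)*5).astype(np.int32); cv2.polylines(c,[q],True,(0,255,0),1)
        for k in range(0,w,10): cv2.putText(c,str(x+k),(k*5,8),0,.3,(255,255,0)); cv2.line(c,(k*5,8),(k*5,14),(255,255,0))
        for k in range(0,h,10): cv2.putText(c,str(y+k),(0,k*5+4),0,.3,(255,255,0))
        out.append(cv2.copyMakeBorder(c,0,450-c.shape[0],0,0,0))
    cv2.imwrite(f"pics/{name}.png",np.hstack(out))
def circ(x,y,z,r): a=np.linspace(0,2*np.pi,60); return np.c_[x+r*np.cos(a),y+r*np.sin(a),0*a+z]
def sq(x,y,th,z,s):
    c,d=np.cos(th),np.sin(th); k=np.array([[1,1],[1,-1],[-1,-1],[-1,1]])*s/2
    return np.c_[k@np.array([[c,d],[-d,c]])+[x,y],np.full(4,z)]
E
python3 -c "
from h import *
crops('c1')"
```

```text
(no output)
```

View pics/c1.png

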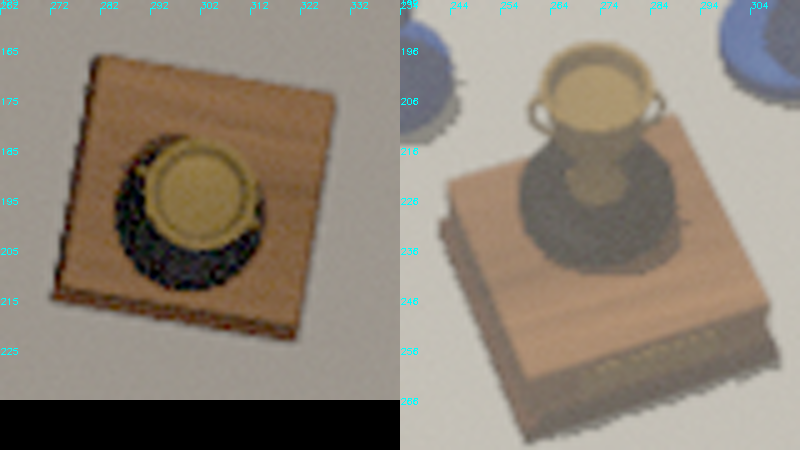

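The crop confirms a gold cup with a black foot on the plinth. In the top view the foot spans u 285–315, v 181–213, and the plinth's top corners are near (281,166), (328,174), (321,220) and (274,212). Next I fit both models.

```bash
cat >> h.py <<'E'
def dark(im): # foot: near-black
    g=cv2.GaussianBlur(im.astype(np.float32),(0,0),.5); return g.max(2)
def footfit(name,x0,cams=("top","scene")):
    """fit silhouettes of rim: maximise gradient outward on the rim outline where not hidden by gold"""
    from scipy.optimize import minimize
    res={}
    for n in cams:
        g=dark(np.load(f"pics/{name}_{n}.npy")); 
        def outline(p,s):
            h=cv2.convexHull(np.vstack([proj(n,circ(*p,z,.031+s)) for z in(.0445,.0535)]).astype(np.float32))[:,0]
            h=np.vstack([h,h[:1]]); L=np.r_[0,np.cumsum(np.linalg.norm(np.diff(h,axis=0),axis=1))]
            t=np.linspace(0,L[-1],200,endpoint=False); return np.c_[np.interp(t,L,h[:,0]),np.interp(t,L,h[:,1])]
        def samp(q): return cv2.remap(g,q[:,:1].astype(np.float32),q[:,1:].astype(np.float32),cv2.INTER_LINEAR)[:,0]
        def cost(p): return -np.mean(np.clip(samp(outline(p,.002))-samp(outline(p,-.002)),0,25))
        best=min((cost((x0[0]+a,x0[1]+b)),a,b) for a in np.arange(-.012,.0121,.001) for b in np.arange(-.012,.0121,.001))
        r=minimize(cost,(x0[0]+best[1],x0[1]+best[2]),method="Nelder-Mead",options=dict(initial_simplex=np.array([[0,0],[.001,0],[0,.001]])+[x0[0]+best[1],x0[1]+best[2]]))
        res[n]=r.x; print(n,"foot",r.x.round(4),round(r.fun,1))
    return res
E
python3 - <<'E'
from h import *
C={"top":[(280.9,165.9),(328.5,173.9),(321.1,219.9),(273.9,212.5)],"scene":[(242.9,221.9),(288.7,208.9),(307.1,245.9),(258.9,260.9)]}
for n in C:
    B=np.array([back(n,u,.04) for u in C[n]]); c=B.mean(0); s=np.linalg.norm(np.roll(B,-1,0)-B,axis=1)
    e=B[1]-B[0]; print(n,c.round(4),s.round(4),np.degrees(np.arctan2(B[:,1]-c[1],B[:,0]-c[0])).round(1))
c=back("top",(300,197),.05); print(c)
r=footfit("c1",c[:2])
np.save('p.npy',r["top"])
from scipy.spatial.transform import Rotation as R
q=arm.get_state()["ee_rot"]; print(R.from_quat(q[[1,2,3,0]]).as_matrix().round(3))
for n,u,z in[("silver",(310,95),.078),("jar",(398,192),.1),("paper",(208,168),.085),("blue1",(236,225),.07),("blue2",(315,258),.07)]: print(n,back("top",u,z).round(3))
E
```

```text
top [ 0.5968 -0.0353  0.04  ] [0.1013 0.0984 0.0993 0.0995] [  37.6  -53.8 -142.7  127.1]
scene [ 0.5995 -0.0383  0.04  ] [0.0975 0.0964 0.0977 0.097 ] [-144.   125.6   36.3  -54.3]
[ 0.58677539 -0.03251079  0.05      ]
top foot [ 0.585  -0.0304] -20.6
scene foot [ 0.5853 -0.0345] -21.6
[[-0.919  0.394 -0.   ]
 [ 0.394  0.919 -0.   ]
 [-0.    -0.    -1.   ]]
silver [ 0.795 -0.048  0.078]
jar [ 0.594 -0.223  0.1  ]
paper [0.636 0.154 0.085]
blue1 [0.524 0.096 0.07 ]
blue2 [ 0.461 -0.063  0.07 ]
```

```bash
cat >> h.py <<'E'
def plfit(name,x0,cams=("top","scene")):
    from scipy.optimize import minimize
    out={}
    for n in cams:
        g=np.load(f"pics/{name}_{n}.npy").astype(np.float32); g=cv2.GaussianBlur(g,(0,0),.5)
        def samp(p,s):
            c=sq(*p,.04,.1+2*s); t=np.linspace(.08,.92,60)[:,None]
            q=np.vstack([proj(n,c[i]*(1-t)+c[(i+1)%4]*t) for i in range(4)]).astype(np.float32)
            return cv2.remap(g,q[:,:1],q[:,1:],cv2.INTER_LINEAR)[:,0]
        cost=lambda p:-np.mean(np.clip(np.linalg.norm(samp(p,.0015)-samp(p,-.0015),axis=1),0,40))
        best=min((cost((x0[0]+a,x0[1]+b,x0[2]+d)),a,b,d) for a in np.arange(-.006,.0061,.001) for b in np.arange(-.006,.0061,.001) for d in (-.04,-.02,0,.02,.04))
        p=np.add(x0,best[1:]); r=minimize(cost,p,method="Nelder-Mead",options=dict(initial_simplex=p+np.array([[0,0,0],[.001,0,0],[0,.001,0],[0,0,.01]])))
        out[n]=r.x; print(n,"plinth",r.x.round(4),round(r.fun,1))
    return out
def overlay(name,P,F):
    o=[]
    for n,(x,y,w,h) in W.items():
        im=(255*(np.load(f"pics/{name}_{n}.npy")/255)**.5).astype(np.uint8)
        c=cv2.resize(im[y:y+h,x:x+w],None,fx=5,fy=5,interpolation=cv2.INTER_CUBIC)
        for pts in[sq(*P[n],.04,.1),circ(*F[n],.0445,.031),circ(*F[n],.0535,.031)]:
            cv2.polylines(c,[((proj(n,pts)-[x,y]+.5)*5).astype(np.int32)],True,(0,255,0),1)
        o.append(cv2.copyMakeBorder(c,0,450-c.shape[0],0,0,0))
    cv2.imwrite(f"pics/{name}_o.png",np.hstack(o))
def measure(name,x0):
    P=plfit(name,(.598,-.0365,np.radians(-8))); F=footfit(name,x0); overlay(name,P,F)
    for n in P: print(n,"off",(F[n]-P[n][:2]).round(4))
E
python3 -c "
from h import *
measure('c1',(.585,-.032))"
```

```text
top plinth [ 0.5985 -0.0365 -0.1518] -38.3
scene plinth [ 0.5986 -0.0376 -0.146 ] -35.1
top foot [ 0.5851 -0.0303] -20.6
scene foot [ 0.5852 -0.0347] -21.6
top off [-0.0134  0.0062]
scene off [-0.0134  0.0029]
```

View pics/c1_o.png

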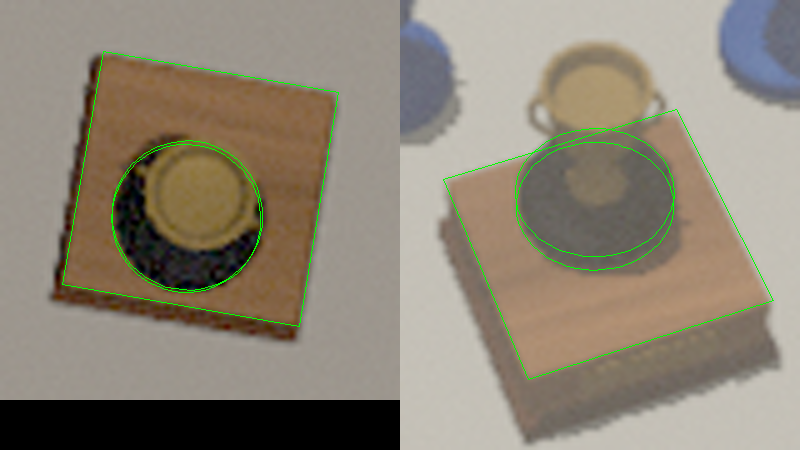

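Reading both overlays by hand, shadow biases the left side of the fits. The cup is about (-12.5, +4.2) mm off the middle in world x, y, and its foot is near (0.585, -0.032). I'll push along -18.6° with the closed fingertips at rim height.

Call:
send_rows(plan=[[-0.95, -0.86, 0, 0], [-0.95, -0.86, 0, 0], [-0.95, -0.86, 0, 0], [-0.95, -0.86, 0, 0], [-0.95, -0.86, 0, 0], [-0.95, -0.86, 0, 0], [-0.95, -0.86, 0, 0], [-0.95, -0.86, 0, 0]], fingers=-1)

```text
clock: 1.3
ee_pos: [0.3794, 0.2844, 0.2139]
ee_rot: [-0.0, 0.2, 0.98, 0.0]
ft_force: [0.4, -0.3, -0.6]
grip_width: 0.0141
finger_force: 0.0
```

Call:
send_rows(plan=[[-0.98, -0.86, 0, -0.051], [-0.98, -0.86, 0, -0.051], [-0.98, -0.86, 0, -0.051], [-0.98, -0.86, 0, -0.051], [-0.98, -0.86, 0, -0.051], [-0.98, -0.86, 0, -0.051], [-0.98, -0.86, 0, -0.051], [-0.98, -0.86, 0, -0.051], [-0.98, -0.86, 0, -0.051]])

```text
clock: 2.42
ee_pos: [0.5199, -0.0093, 0.214]
ee_rot: [-0.0, 0.161, 0.987, 0.0]
ft_force: [0.9, 0.3, 0.5]
grip_width: 0.0005
finger_force: 0.0
```

Call:
send_rows(plan=[[0, 0, 0.25, 0], [0, 0, 0.45, 0], [0, 0, 0.55, 0], [0, 0, 0.62, 0], [0, 0, 0.66, 0], [0, 0, 0.672, 0], [0, 0, 0.672, 0]])

```text
clock: 3.3
ee_pos: [0.5205, -0.0106, 0.0464]
ee_rot: [0.0, 0.162, 0.987, 0.0]
ft_force: [-0.5, -0.5, 1.0]
grip_width: 0.0005
finger_force: 0.0
```

```bash
python3 - <<'E'
from h import *
W["top"]=(262,165,80,80)
s=arm.get_state(); print(s["ee_pos"],s["ee_rot"],s["ft_force"])
crops('c2',[circ(*s["ee_pos"],.016)])
E
```

```text
[ 0.52050733 -0.01060799  0.04635252] [2.75219899e-04 1.61511411e-01 9.86870806e-01 2.82748315e-05] [-0.48669118 -0.50998693  1.01973132]
```

View pics/c2.png

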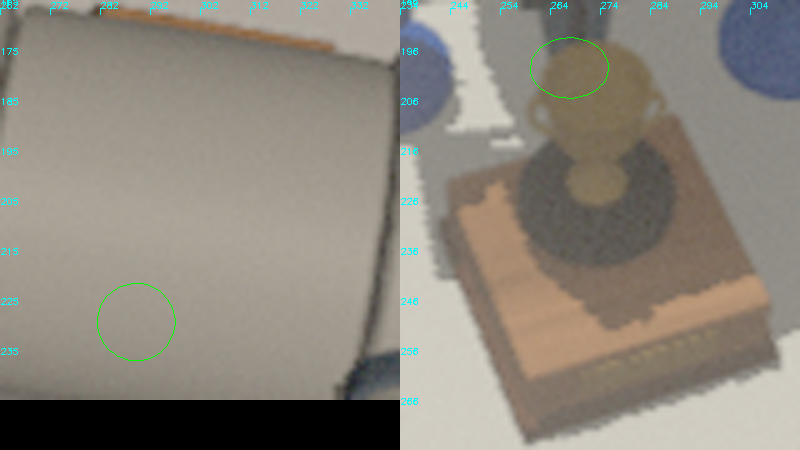

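The gripper hides the top view. The scene view shows the finger behind the cup and, now in shade, a clean foot outline at u 257–289, lower edge v ≈ 239. Approaching slowly.

Call:
send_rows(plan=[[-0.016, 0, 0, 0], [-0.032, 0, 0, 0], [-0.044, 0, 0, 0], [-0.052, 0, 0, 0], [-0.056, 0, 0, 0], [-0.06, 0, 0, 0], [-0.064, 0, 0, 0], [-0.068, 0, 0, 0]])

```text
clock: 4.5
ee_pos: [0.5364, -0.0162, 0.0459]
ee_rot: [-0.0, 0.162, 0.987, -0.0]
ft_force: [0.3, -0.5, -0.5]
grip_width: 0.0002
finger_force: 0.0
```

Call:
send_rows(plan=[[-0.004, 0, 0, 0], [-0.008, 0, 0, 0], [-0.012, 0, 0, 0], [-0.016, 0, 0, 0], [-0.02, 0, 0, 0], [-0.024, 0, 0, 0], [-0.028, 0, 0, 0]])

```text
clock: 5.38
ee_pos: [0.5431, -0.0185, 0.0459]
ee_rot: [-0.0, 0.162, 0.987, 0.0]
ft_force: [-1.1, 0.2, 0.0]
grip_width: 0.0006
finger_force: 0.8
```

```bash
python3 - <<'E'
from h import *
s=arm.get_state(); print(s["ee_pos"],s["ft_force"])
footfit('c2',(.585,-.032),("scene",)); plfit('c2',(.598,-.0365,-.15),("scene",))
crops('c3'); footfit('c3',(.588,-.033),("scene",));plfit('c3',(.598,-.0365,-.15),("scene",))
E
```

```text
[ 0.54305102 -0.01845561  0.04590002] [-1.14670555  0.24548714  0.03786722]
scene foot [ 0.5847 -0.0338] -17.2
scene plinth [ 0.5987 -0.0381 -0.1478] -31.2
scene foot [ 0.5887 -0.0347] -17.1
scene plinth [ 0.5993 -0.0384 -0.149 ] -22.8
```

Contact came as predicted, at about 1.1 N, and the cup has moved 4 mm with the plinth still. I'll push 7 mm more, then back off and check.

Call:
send_rows(plan=[[-0.004, 0, 0, 0], [-0.008, 0, 0, 0], [-0.012, 0, 0, 0], [-0.016, 0, 0, 0], [-0.02, 0, 0, 0], [-0.024, 0, 0, 0], [-0.028, 0, 0, 0], [-0.028, 0, 0, 0]])

```text
clock: 6.58
ee_pos: [0.5498, -0.0207, 0.0459]
ee_rot: [0.0, 0.162, 0.987, -0.0]
ft_force: [-0.0, -0.4, -0.2]
grip_width: 0.0002
finger_force: 0.3
```

Call:
send_rows(plan=[[0.004, 0, 0, 0], [0.02, 0, 0, 0], [0.06, 0, 0, 0], [0.12, 0, -0.1, 0], [0.2, 0, -0.3, 0], [0.35, 0, -0.5, 0], [0.5, 0, -0.6, 0], [0.6, 0, -0.6, 0], [0.6, 0, -0.6, 0]])

```text
clock: 7.7
ee_pos: [0.4054, 0.0278, 0.1961]
ee_rot: [-0.0, 0.161, 0.987, 0.0]
ft_force: [0.3, -0.3, 0.2]
grip_width: 0.0005
finger_force: 0.0
```

```bash
python3 - <<'E'
from h import *
s=arm.get_state(); print(s["ee_pos"],s["ft_force"])
crops('c4'); measure('c4',(.595,-.036))
E
```

```text
[0.40539393 0.02777419 0.19614272] [ 0.25459923 -0.2616277   0.21350119]
top plinth [ 0.5987 -0.0366 -0.1519] -38.2
scene plinth [ 0.5987 -0.0377 -0.1451] -32.3
top foot [ 0.5968 -0.0337] -22.1
scene foot [ 0.5954 -0.0374] -22.8
top off [-0.0019  0.0029]
scene off [-0.0033  0.0003]
```

View pics/c4_o.png

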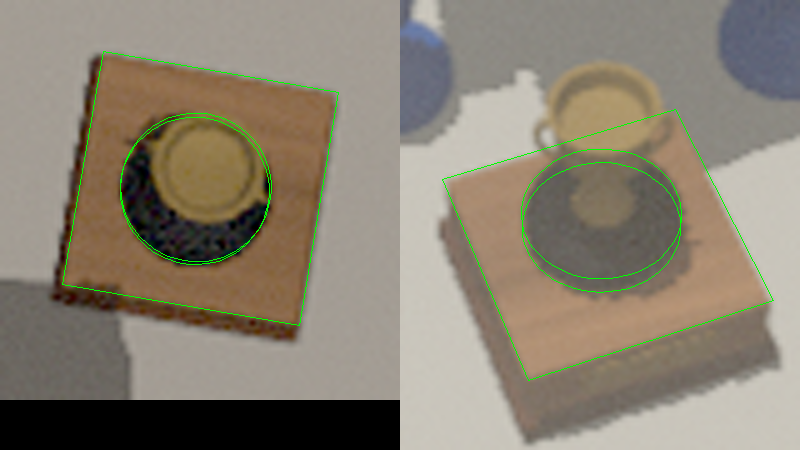

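The cup is now close to the middle. Edge profiles of the plinth sides and foot rim will give a precise residual.

```bash
cat >> h.py <<'E'
def prof(name,n,P,F):
    g=np.load(f"pics/{name}_{n}.npy").astype(np.float32)
    S=lambda q:cv2.remap(g,q[:,:1].astype(np.float32),q[:,1:].astype(np.float32),cv2.INTER_CUBIC)[:,0].mean(0)
    ds=np.arange(-.005,.0051,.001); print(n,"side profiles (max-chan,red-blue) d=-5..5mm")
    c,s=np.cos(P[2]),np.sin(P[2])
    for lab,a in(("+x",0),("+y",90),("-x",180),("-y",270)):
        a=np.radians(a)+P[2]; e=np.array([np.cos(a),np.sin(a)]); f=np.array([-e[1],e[0]]); t=np.linspace(-.044,.044,80)[:,None]
        v=[S(proj(n,np.c_[P[:2]+e*(.05+d)+f*t,np.full(80,.04)])) for d in ds]
        print(lab,[f"{x[2]:.0f}/{x[2]-x[0]:.0f}" for x in v])
    for k in range(0,360,45):
        a=np.radians(k+np.linspace(-12,12,20)); z=.049
        v=[S(proj(n,np.c_[F[0]+(.031+d)*np.cos(a),F[1]+(.031+d)*np.sin(a),0*a+z])) for d in ds]
        print("foot",k,[f"{x[2]:.0f}" for x in v])
E
python3 - <<'E'
from h import *
prof('c4','top',(.598,-.0366,-.15),(.5968,-.0337))
prof('c4','scene',(.5987,-.0377,-.147),(.5954,-.0374))
E
```

```text
top side profiles (max-chan,red-blue) d=-5..5mm
+x ['78/56', '77/57', '76/57', '74/53', '76/41', '84/27', '93/19', '101/17', '105/17', '106/18', '105/18']
+y ['73/53', '74/54', '76/55', '76/54', '68/49', '55/41', '36/30', '18/18', '18/12', '43/12', '74/14']
-x ['74/53', '73/52', '70/50', '64/46', '54/39', '40/30', '28/22', '25/21', '29/25', '30/27', '29/25']
-y ['74/53', '73/54', '67/52', '59/45', '57/32', '66/19', '81/15', '97/16', '106/18', '108/19', '106/19']
foot 0 ['53', '55', '61', '63', '65', '67', '70', '73', '76', '79', '80']
foot 45 ['27', '16', '11', '14', '22', '28', '32', '40', '52', '65', '74']
foot 90 ['2', '1', '1', '5', '13', '32', '50', '64', '69', '71', '71']
foot 135 ['2', '2', '1', '-1', '3', '23', '48', '66', '74', '75', '75']
foot 180 ['4', '2', '3', '2', '-3', '3', '25', '52', '69', '77', '79']
foot 225 ['5', '4', '3', '2', '0', '6', '25', '47', '63', '71', '72']
foot 270 ['62', '57', '45', '25', '12', '21', '41', '57', '66', '69', '66']
foot 315 ['61', '49', '44', '48', '60', '73', '79', '80', '79', '77', '77']
scene side profiles (max-chan,red-blue) d=-5..5m
[... 357 characters left out ...]
61', '113/61', '109/58', '99/51', '84/40', '71/28', '67/22', '71/21', '76/23', '80/26']
foot 0 ['40', '41', '40', '40', '40', '41', '44', '51', '59', '63', '64']
foot 45 ['39', '39', '38', '37', '38', '42', '50', '61', '73', '81', '86']
foot 90 ['36', '37', '36', '36', '36', '37', '49', '69', '89', '102', '108']
foot 135 ['57', '57', '58', '59', '59', '62', '66', '72', '80', '87', '93']
foot 180 ['46', '46', '47', '47', '47', '48', '51', '57', '65', '72', '77']
foot 225 ['40', '39', '39', '44', '58', '78', '96', '108', '112', '112', '112']
foot 270 ['41', '41', '39', '42', '52', '68', '84', '97', '104', '106', '106']
foot 315 ['42', '41', '40', '40', '41', '43', '47', '54', '61', '71', '85']
```

```bash
python3 - <<'E'
from h import *
for n,u in[("top",(301.5,193.1)),("scene",(272.7,202.5)),("top",(302.7,188.5)),("scene",(274.1,205.5))]: print(n,back(n,u,.118).round(4))
# gold mask check
for nm in("c1","c4"):
  for n,r in(("top",.0215),("scene",.0215)):
    g=np.load(f"pics/{nm}_{n}.npy").astype(np.float32); x,y,w,h=W[n]
    m=((g[...,1]-g[...,0]>.35*g[...,2])&(g[...,1]>.68*g[...,2])).astype(np.uint8)
    k=np.zeros_like(m);k[y:y+h,x:x+w]=m[y:y+h,x:x+w]
    k=cv2.morphologyEx(k,cv2.MORPH_OPEN,np.ones((5,5),np.uint8)); ys,xs=np.nonzero(k)
    print(nm,n,len(xs),xs.min(),xs.max(),ys.min(),ys.max(), "model",[ (proj(n,circ(*back(n,((xs.min()+xs.max())/2,(ys.min()+ys.max())/2),.118)[:2],.118,r)).max(0)-proj(n,circ(*back(n,((xs.min()+xs.max())/2,(ys.min()+ys.max())/2),.118)[:2],.118,r)).min(0)).round(1)])
E
```

```text
top [ 0.5846 -0.0315  0.118 ]
scene [ 0.5845 -0.0336  0.118 ]
top [ 0.5936 -0.0336  0.118 ]
scene [ 0.5919 -0.0348  0.118 ]Traceback (most recent call last):
  File "<stdin>", line 10, in <module>
    return umr_minimum(a, axis, None, out, keepdims, initial, where)
ValueError: zero-size array to reduction operation minimum which has no identity
```

The estimates agree on a remaining offset of about (-3, +1.5) mm, so I'll give a second tap of 3 mm along the same line.

Call:
send_rows(plan=[[-0.15, 0, 0.1, 0], [-0.3, 0, 0.25, 0], [-0.42, 0, 0.4, 0], [-0.48, 0, 0.52, 0], [-0.52, 0, 0.58, 0], [-0.54, 0, 0.6, 0], [-0.57, 0, 0.6, 0], [-0.585, 0, 0.6, 0], [-0.592, 0, 0.6, 0], [-0.596, 0, 0.6, 0]])

```text
clock: 9.15
ee_pos: [0.5488, -0.0203, 0.0463]
ee_rot: [0.0, 0.162, 0.987, 0.0]
ft_force: [-0.6, 0.5, 0.1]
grip_width: 0.0003
finger_force: 0.0
```

Call:
send_rows(plan=[[-0.004, 0, 0, 0], [-0.008, 0, 0, 0], [-0.012, 0, 0, 0], [-0.016, 0, 0, 0], [-0.016, 0, 0, 0]])

```text
clock: 9.78
ee_pos: [0.5526, -0.0216, 0.0459]
ee_rot: [-0.0, 0.162, 0.987, 0.0]
ft_force: [-2.1, 0.8, 1.3]
grip_width: 0.0004
finger_force: 0.8
```

```bash
python3 - <<'E'
from h import *
s=arm.get_state(); print(s["ee_pos"],s["ft_force"])
crops('c5')
F=footfit('c5',(.597,-.037),("scene",));P=plfit('c5',(.598,-.0365,-.15),("scene",))
prof('c5','scene',P['scene'],F['scene'])
E
```

```text
[ 0.55257038 -0.02163601  0.04590019] [-2.05712965  0.81631653  1.3148633 ]
scene foot [ 0.598  -0.0372] -16.9
scene plinth [ 0.5993 -0.0384 -0.147 ] -20.7
scene side profiles (max-chan,red-blue) d=-5..5mm
+x ['75/35', '75/35', '76/35', '76/35', '74/33', '70/30', '67/28', '65/27', '65/26', '65/27', '66/27']
+y ['60/28', '60/29', '60/29', '60/28', '63/24', '69/18', '75/13', '79/11', '80/10', '80/10', '80/10']
-x ['62/29', '62/29', '64/29', '67/28', '73/27', '81/26', '88/25', '93/24', '96/24', '96/25', '95/25']
-y ['94/46', '94/46', '94/46', '90/43', '81/37', '71/28', '64/22', '63/20', '64/20', '64/19', '63/18']
foot 0 ['34', '34', '34', '34', '34', '35', '40', '49', '57', '62', '64']
foot 45 ['30', '29', '28', '30', '36', '44', '52', '57', '59', '59', '59']
foot 90 ['28', '28', '28', '28', '29', '33', '40', '48', '54', '57', '58']
foot 135 ['58', '57', '57', '56', '56', '57', '57', '58', '58', '58', '59']
foot 180 ['47', '48', '48', '48', '47', '47', '47', '50', '55', '58', '59']
foot 225 ['36', '36', '35', '35', '39', '45', '53', '58', '61', '62', '63']
foot 270 ['38', '38', '38', '37', '39', '43', '48', '56', '60', '61', '60']
foot 315 ['38', '38', '37', '36', '36', '37', '40', '47', '56', '63', '67']
```

View pics/c5.png

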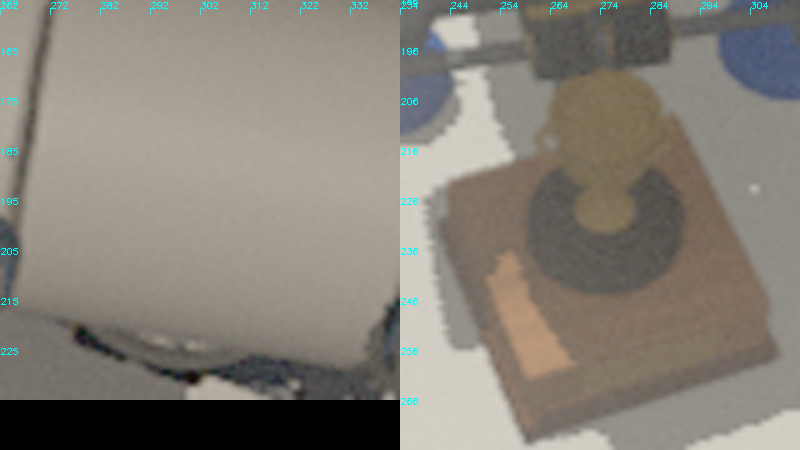

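In the scene view, evenly shaded, the foot is at u ≈ 259–290 with its lower edge near v 245, leaving about (-1.3, +1.2) mm. Backing off for a clear view in the top camera.

Call:
send_rows(plan=[[0.004, 0, 0, 0], [0.02, 0, 0, 0], [0.06, 0, 0, 0], [0.12, 0, -0.1, 0], [0.2, 0, -0.3, 0], [0.35, 0, -0.5, 0], [0.5, 0, -0.6, 0], [0.6, 0, -0.6, 0], [0.6, 0, -0.6, 0]])

```text
clock: 11.1
ee_pos: [0.4083, 0.0268, 0.1961]
ee_rot: [-0.0, 0.161, 0.987, 0.0]
ft_force: [0.1, -0.2, 0.3]
grip_width: 0.0007
finger_force: 0.0
```

```bash
python3 - <<'E'
from h import *
crops('c6'); measure('c6',(.598,-.037))
prof('c6','top',(.598,-.0358,-.15),(.598,-.0358))
E
```

```text
top plinth [ 0.5985 -0.0367 -0.1444] -37.9
scene plinth [ 0.5988 -0.0378 -0.1478] -32.1
top foot [ 0.5996 -0.0343] -22.3
scene foot [ 0.5985 -0.0388] -22.7
top off [0.0011 0.0024]
scene off [-0.0003 -0.001 ]
top side profiles (max-chan,red-blue) d=-5..5mm
+x ['78/56', '77/57', '75/58', '73/54', '75/42', '83/29', '93/20', '101/17', '105/17', '106/18', '106/18']
+y ['74/53', '76/54', '76/55', '70/52', '58/44', '40/33', '21/21', '16/13', '36/11', '68/13', '93/16']
-x ['67/49', '68/48', '66/48', '61/45', '51/39', '38/30', '27/22', '26/20', '29/23', '29/25', '28/24']
-y ['73/52', '74/53', '72/54', '65/51', '58/43', '58/29', '68/18', '85/15', '100/16', '107/18', '107/19']
foot 0 ['71', '60', '53', '53', '60', '70', '73', '71', '72', '75', '80']
foot 45 ['47', '40', '31', '22', '16', '16', '21', '29', '35', '42', '53']
foot 90 ['2', '1', '0', '-0', '1', '17', '40', '61', '69', '72', '72']
foot 135 ['4', '3', '1', '-0', '6', '24', '47', '64', '73', '74', '73']
foot 180 ['8', '4', '1', '-1', '7', '28', '52', '69', '77', '80', '77']
foot 225 ['5', '2', '-1', '4', '24', '48', '64', '72', '73', '72', '71']
foot 270 ['42', '28', '16', '14', '24', '39', '54', '64', '67', '68', '66']
foot 315 ['57', '48', '45', '51', '62', '72', '78', '79', '78', '77', '77']
```

View pics/c6_o.png

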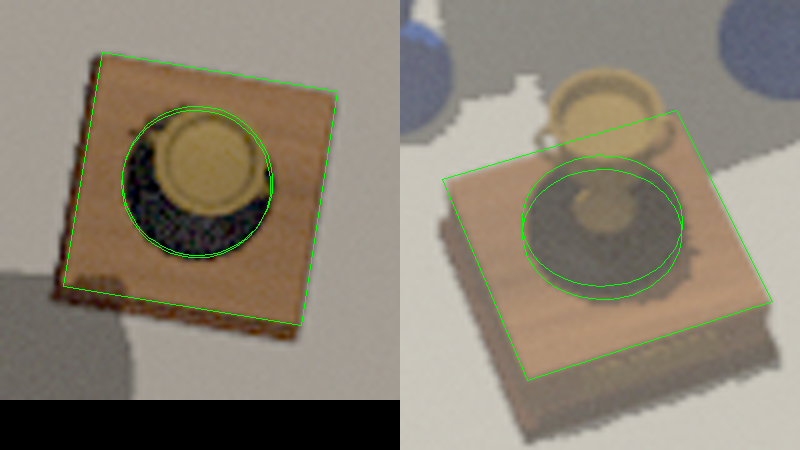

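The overlays put the cup upright on the middle to within about 1 mm in both cameras. The plinth has not moved and the hand is clear, so I'm handing in.

```bash
python3 -c "
from plant import arm
print(arm.close_job())"
```

```text
the job is handed in; nothing more can be done
None
```

The job is handed in: two slow pushes at the black foot's rim left the cup upright within about 1 mm of the plinth's middle by both cameras, with the plinth unmoved and the hand clear; no verdict came back.

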